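Lock two chisels in their rack under the keeper flap

ROBOT

A 7-joint arm with a two-finger parallel gripper is mounted at the origin on the work surface; the furniture and walls round the work are solid. World frame = base frame: x ahead of the robot, y to its left, z up, the work surface at z = 0. Lengths are in m, angles in rad, forces in N, time in s.
With the tool pointing down it reaches from about 0.425 to 0.825 m from the base axis. Payload 3.6 kg.
Tool frame: the origin (TCP) lies on the centre line of the jaws, within the pads' length; the fingertips stand robot.nose_length ahead of it and the grasp point (between the pads) is the TCP (robot.nose_length is the distance from the TCP to the fingertips, in m); z points along the fingers, y is the line along which they close (so a half turn about z gives the same grasp; the last joint's range is limited). The gripper opens to 93 mm and grips with 3 to 60 N. Pads are 15 mm wide; open, the fingers measure 128 mm over their backs; the gripper's body (75 mm by 188 mm) begins 65 mm behind the grasp point.
Start: joints at [1.25, 0.615, -0.013, 1.423, 0.008, 1.103, -0.04], TCP at [0.188, -0.622, 0.238] pointing down, gripper open.
Joint ranges: [-3.12, 3.12], [-0.3, 2.06], [-1.34, 1.32], [0.26, 2.42], [-1.36, 4.5], [0.01, 1.98], [-2.84, 2.84]. Speed limits (rad/s): [2.79, 2.79, 3.14, 3.14, 3.14, 3.14, 3.14].

INTERFACE

Orientations are given as a unit quaternion [w, x, y, z].
In Python, from bench import robot, viewer, workorder gives the robot as it stands.
- The arm moves only by the shell command python3 -m jog 'ROWS'. ROWS is text: rows parted by semicolons, each of 5 numbers parted by spaces: the opening, from -1 (shut) to 1 (fully open), then the shift along the tool's x, y, z in mm, then the turn about the tool's z in rad. A call has 1 to 20 rows; each row is the pose to reach, as a shift and turn from the pose commanded when the call began, along the tool's axes at that moment; what a row does not reach only later rows make up. A row lasts 1/10 s, in which the tool goes at most 50 mm and 8.59 degrees, less where a joint would pass 70% of its speed; a pose out of reach is approached as far as the arm can. A call with a gripper value outside its range is refused whole. The fingers move at their own pace and stop on an object; the grip force is fixed at half the most. Time passes only in rows, so rows that repeat a pose let the fingers close. It gives the time, the measured TCP pose, the force, the opening and the grip force at its end, in the units of the state.
- robot.read_state(): the state, without advancing time (a new reading comes with each control period).
- viewer.grab_frame(name): name is "scene" or "side" or "wrist"; returns the picture (384x512x3 uint8, red, green, blue); there is no depth.
- viewer.camera_model(name): a dict with "mtx" (3x3 intrinsics, pixels), "R" (3x3) and "t" (3): a world point X has camera coordinates R X + t; the wrist camera has in their place "T_tool_cam" (4x4, takes a point from camera to tool coordinates, whose origin is the TCP and whose axes are the flange's). Camera axes: x right, y down, z forward; pixel columns grow to the right and rows downward; lengths in m; the calibration is good to about 2 mm. A picture is of the moment at which its call begins: read the wrist's pose just before it. camera_model takes no time and is no camera call.
- workorder.close_job(): hands the job in; it is judged then, once.
The state is a dict: "t": time; "q": joint angles; "joint_velocities": joint speeds; "effort": joint torques, N m; "position": TCP position; "ee_rot": TCP orientation; "wrist_force": force on the tool from outside, world axes, zero at the start; "ft_torque": the same for the moment, N m; "gripper_width": finger opening in m; "grasp_force": force on a finger pad.
Only numpy, scipy, OpenCV 4.12 (cv2) and the standard library are available. Lean on these libraries where they do the work, as an engineer would, in place of code of your own. Each camera call takes 0.05 s, during which the arm holds its last target. There are 200 camera calls.

TASK

The saw's vibration has let both chisels creep back out of their rack. With the fingertips alone, picking nothing up, push both chisels home against the notched stop, then fold the open aluminium keeper flap over their handles until it lies flat, and push it by its rib so that its front edge is tucked fully beneath the brass lip. Leave the other tools where they are.

Things in the scene. Friction and masses are not known exactly. Their poses are not given: they have to be found in the camera images.
- rack: Maple chisel rack screwed to the bench, base 162 x 277 x 10 mm. Origin: underside, on the bench. Its x runs across the bays from the lip (-x side, near the robot) to the hinge, y along the chisels to their handle ends, z up. Bays at x = -20 and +20 mm, floor z = 10 mm. Rails beside the handles, x -65..-37 and 37..73 mm, are 44 mm high; they and the base end at y = 138.5 mm, beyond is bare bench.
- stop_face (a point): Middle of the dark notched stop between the bays (rack x 0, y 33.5, z 26 mm), which halts the front end of each handle. The necks lie in its notches. A chisel is home when its butt is 122 mm from this face, at rack y = 155.5 mm, 17 mm past the end of the base.
- butt_wide (a point): Centre of the end face (butt) of the wide chisel's brown handle, near bay (rack x = -20 mm), 26 mm above the bench. Handle 122 mm long, 30 mm thick; the end face is about 27 mm across. Starts 9 to 25 mm out (rack y 164.5 to 180.5 mm), slides along the rack's -y with 1 to 2 N. 0.2 kg, loose.
- butt_narrow (a point): The same point of the narrow chisel with the orange handle in the far bay (rack x = +20 mm): same handle size, same home (rack y = 155.5 mm), also 9 to 25 mm out at the start.
- keeper (a joint): Angle (rad) of the aluminium keeper flap about its hinge (along rack y, at rack x = 56 mm less hinge_pin, z = 47.5 mm): 0 flat over the handles, pi/2 upright, 2.6 leaning far back; starts at 2.2 to 2.45. Stiff (0.07 Nm): it stays where left, about 1 N at the edge folds it. 3 mm plate, rack y 45 to 163.5 mm, flat at z 44 to 47 mm on the rails.
- hinge_pin (a joint): How far (m) the flap's hinge has slid in its slots towards the lip (rack -x): 0 drawn back, 0.018 fully home; starts at 0 to 0.002, takes about 3 N. With the flap flat, its edge is at rack x = -40 mm at 0 (clear of the lip; from 0.005 on it lands on the lip when folded) and at -58 mm, 8 mm beneath the lip, at 0.018. The two slotted ears stand at rack y 60 and 128, x 28..67 mm, z up to 57 mm.
- keeper_edge (a point): Middle of the flap's free edge, 96 mm from the hinge, rack y = 94 mm. The flap's +y end is bent down 21 mm (inner face at rack y = 160.5 mm, from 27 to 89 mm off the hinge) and drops behind the butts: it cannot go down while a chisel stands out more than 5 mm.
- keeper_rib (a point): Middle of the top of the thumb rib on the flap's outer face, 64 mm from the hinge: 70 mm long (along rack y, centred at y = 94 mm), 4 mm thick, 9 mm high. With the flap flat its top is at z = 56 mm and its side can be pushed towards the lip by a finger standing behind it, with 34 mm free between rib and hinge ears.
- lip_mouth (a point): Middle of the mouth beneath the fixed brass lip on the near rail (rack x -50, y 94, z 47.5 mm). The lip is 86 mm long along rack y, overhangs from rack x = -64 to -50 mm with a flare up to x = -44.5 mm (top 57 mm, elsewhere 54 mm); the gap beneath is 6.5 mm high (z 44 to 50.5 mm).
- block_plane: Grey metal block plane, 48 x 150 x 62 mm, loose, a bystander to the right of the rack. Origin at its underside.
- tape_measure: Yellow tape measure, 36 x 94 x 69 mm, loose, a bystander to the right of the rack. Origin at its underside.
- sanding_block: Dark sanding block, 67 x 122 x 32 mm, loose, a bystander behind and to the left of the rack. Origin at its underside.

How it is judged:
On the way, in this order (a step that is already met when the one before it is completed fails the run):
1. both chisels pushed home against the stop while the flap is still open (y of butt_wide in the frame of rack between 0.1505 and 0.1605 m and y of butt_narrow in the frame of rack between 0.1505 and 0.1605 m and value of joint keeper above 0.3 rad), for 0.1 s.
2. the flap folded down flat, its edge not yet beneath the lip (value of joint keeper below 0.06 rad and value of joint hinge_pin below 0.01 m), for 0.02 s.
At the end, for the whole second after the job is handed in: Both chisel butts within 5 mm of home, the flap flat (under 0.04 rad), its hinge slid at least 15 mm of its 18 mm towards the lip so that the edge lies beneath it, and at rest (y of butt_wide in the frame of rack between 0.1505 and 0.1605 m and y of butt_narrow in the frame of rack between 0.1505 and 0.1605 m and value of joint keeper below 0.04 rad and value of joint hinge_pin above 0.015 m and velocity of joint hinge_pin between -0.01 and 0.01 m/s); the robot touches nothing.
It fails at once if the wide chisel lifted more than 15 mm off its bay (z of butt_wide in the frame of rack above 0.041 m).
It fails at once if the narrow chisel lifted more than 15 mm off its bay (z of butt_narrow in the frame of rack above 0.041 m).
It fails at once if the block plane moved more than 20 mm (distance of block_plane from where it was at the start of the episode above 0.02 m).
It fails at once if the tape measure moved more than 20 mm (distance of tape_measure from where it was at the start of the episode above 0.02 m).
It fails at once if the sanding block moved more than 20 mm (distance of sanding_block from where it was at the start of the episode above 0.02 m).
It also fails if it takes over 53 s, if anything falls off the work surface, if the arm or the gripper's body presses on something with over 40 N, if the wrist force passes 120 N, or if a joint passes its speed limit or range.

## Working session

There is one attempt and no reset: what is moved stays moved. The work goes in short steps, Python scripts to look and compute and a shell command to move; the robot and the scene stay as the last step left them, time stands still between calls to the robot, and variables do not carry over. Pictures are saved under pics/ and viewed, at most 14 in all, crops included, and the job is handed in when it is done.

```bash
mkdir -p pics; python3 - <<'E'
from bench import robot, viewer
import cv2,numpy as np
s=robot.read_state(); print({k:np.round(v,3) for k,v in s.items()}, robot.nose_length)
for n in("scene","side","wrist"):
    f=viewer.grab_frame(n); cv2.imwrite(f"pics/{n}0.png",f[:,:,::-1]); m=viewer.camera_model(n); print(n,{k:np.round(v,3).tolist() for k,v in m.items()})
a=[cv2.imread(f"pics/{n}0.png") for n in("scene","side")]
E
```

```text
{'t': np.float64(0.0), 'q': array([ 1.251,  0.616, -0.013,  1.425,  0.008,  1.103, -0.04 ]), 'joint_velocities': array([ 0.002, -0.001, -0.001,  0.001,  0.001,  0.001,  0.002]), 'effort': array([-0.0000e+00, -4.5893e+01,  2.0900e-01, -1.6574e+01, -6.1000e-02,
        2.0000e-02,  0.0000e+00]), 'position': array([ 0.188, -0.621,  0.236]), 'ee_rot': array([-0.001,  0.989,  0.146, -0.   ]), 'wrist_force': array([0.194, 0.429, 0.655]), 'ft_torque': array([0.027, 0.016, 0.041]), 'grasp_force': np.float64(0.0), 'gripper_width': np.float64(0.093)} 0.019
scene {'mtx': [[490.564, 0.0, 256.611], [0.0, 490.564, 194.82], [0.0, 0.0, 1.0]], 'R': [[0.875, -0.484, -0.002], [-0.422, -0.76, -0.494], [0.238, 0.433, -0.869]], 't': [-0.464, 0.287, 1.403]}
side {'mtx': [[390.73, 0.0, 259.489], [0.0, 390.73, 191.313], [0.0, 0.0, 1.0]], 'R': [[-0.351, -0.936, 0.014], [-0.599, 0.213, -0.772], [0.719, -0.279, -0.636]], 't': [0.203, 0.363, 0.702]}
wrist {'mtx': [[336.518, 0.0, 259.24], [0.0, 336.518, 192.126], [0.0, 0.0, 1.0]], 'T_tool_cam': [[0.001, -0.97, -0.242, 0.066], [1.0, 0.001, -0.0, -0.0], [0.001, -0.242, 0.97, -0.147], [0.0, 0.0, 0.0, 1.0]]}
```

View pics/scene0.png

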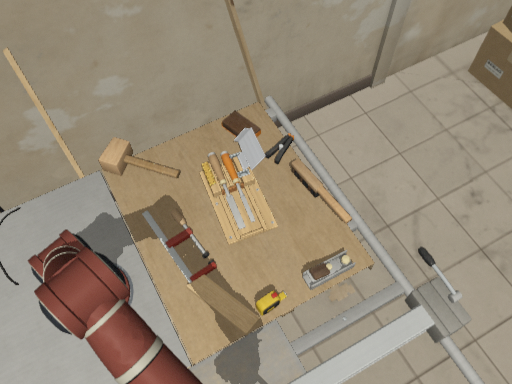

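View pics/side0.png

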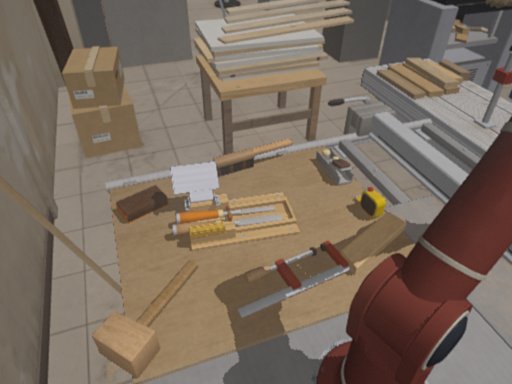

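The scene view shows the rack at about (238,195) px with its handles toward the upper left. The open flap is at (250,150) and the sanding block at (240,124). In the side view the handles are at (200,220) and the flap at (195,180). Next I'll enlarge the rack area in both views.

```bash
python3 - <<'E'
import cv2,numpy as np
a=cv2.imread("pics/scene0.png")[105:250,190:300]; b=cv2.imread("pics/side0.png")[155:255,105:305]
a=cv2.resize(a,None,fx=4,fy=4,interpolation=cv2.INTER_CUBIC); cv2.imwrite("pics/ca.png",a)
b=cv2.resize(b,None,fx=4,fy=4,interpolation=cv2.INTER_CUBIC); cv2.imwrite("pics/cb.png",b)
E
```

```text
(no output)
```

View pics/ca.png

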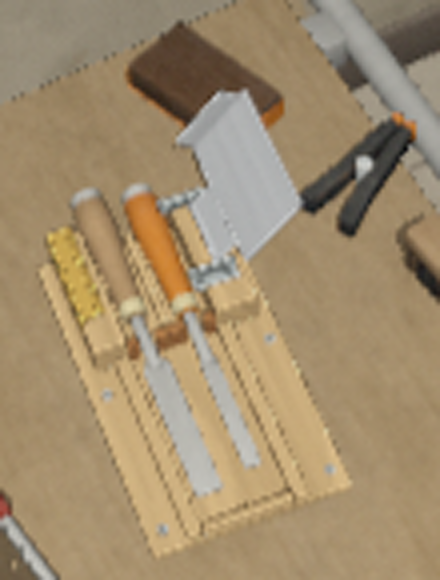

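View pics/cb.png

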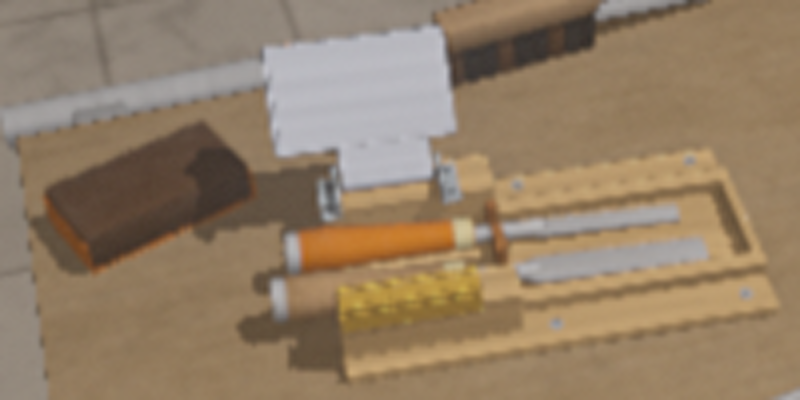

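```bash
cat > h.py <<'E'
from bench import robot, viewer
import numpy as np
def ray(cam,uv,z):
    m=viewer.camera_model(cam);K,R,t=[np.array(m[k]) for k in("mtx","R","t")]
    d=R.T@np.linalg.solve(K,[*uv,1]); c=-R.T@t
    return c+d*(z-c[2])/d[2]
def proj(cam,X):
    m=viewer.camera_model(cam);K,R,t=[np.array(m[k]) for k in("mtx","R","t")]
    p=K@(R@np.asarray(X)+t); return p[:2]/p[2]
E
python3 - <<'E'
from h import *
sc=lambda u,v:(190+u/4-.4,105+v/4-.4); sd=lambda u,v:(105+u/4-.4,155+v/4-.4)
P=[("scene",sc(155,555),(-81,-138.5,10)),("scene",sc(350,484),(81,-138.5,10)),("scene",sc(42,266),(-81,138.5,10)),
("side",sd(345,362),(-81,138.5,10)),("side",sd(778,300),(-81,-138.5,10)),("side",sd(712,152),(81,-138.5,10))]
for c,uv,r in P: print(c,r,ray(c,uv,.01).round(4))
from scipy.optimize import least_squares
def T(p,r): c,s=np.cos(p[2]),np.sin(p[2]); r=np.array(r)/1e3; return np.array([p[0]+c*r[0]-s*r[1],p[1]+s*r[0]+c*r[1],r[2]])
f=lambda p:np.concatenate([proj(c,T(p,r))-uv for c,uv,r in P])
s=least_squares(f,[.6,0,0]); print(s.x,np.degrees(s.x[2]),f(s.x).round(1))
p=s.x
inv=lambda X:np.array([[np.cos(p[2]),np.sin(p[2])],[-np.sin(p[2]),np.cos(p[2])]])@(X[:2]-p[:2])*1e3
for n,c,uv in[("w","scene",sc(84,190)),("n","scene",sc(136,185)),("w","side",sd(272,300)),("n","side",sd(285,252))]:
    for z in(.026,.041): print(n,c,z,inv(ray(c,uv,z)).round(1))
# flap edge
for a in(2.2,2.3,2.45):
  for y in(45,163.5):
    r=(56+96*np.cos(np.pi-a) if 0 else 56-96*np.cos(a),y,47.5+96*np.sin(a)); X=T(p,r)
    print(a,y,"scene crop",((proj("scene",X)-[190,105])*4).round(),"side crop",((proj("side",X)-[105,155])*4).round(), X.round(3))
E
```

```text
scene (-81, -138.5, 10) [ 0.4071 -0.0469  0.01  ]
scene (81, -138.5, 10) [ 0.5647 -0.0667  0.01  ]
scene (-81, 138.5, 10) [0.4445 0.2256 0.01  ]
side (-81, 138.5, 10) [0.4528 0.2273 0.01  ]
side (-81, -138.5, 10) [ 0.4114 -0.0458  0.01  ]
side (81, -138.5, 10) [ 0.5629 -0.0645  0.01  ]
[ 0.50769351  0.08011992 -0.14513724] -8.315751089260718 [-0.1 -0.5  1.2  0.1  0.4 -1.1 -0.1  1.6  0.4  1.1  0.7 -1.3]
w scene 0.026 [-30.6 183. ]
w scene 0.041 [-32.6 172.8]
n scene 0.026 [ 11.1 172.6]
n scene 0.041 [  8.6 162.4]
w side 0.026 [-29.3 177.8]
w side 0.041 [-44.8 176.6]
n side 0.026 [ 13.1 167.6]
n side 0.041 [ -3.3 166.6]
2.2 45 scene crop [307. 199.] side crop [444.  17.] [0.626 0.108 0.125]
2.2 163.5 scene crop [253.  83.] side crop [264.  37.] [0.643 0.226 0.125]
2.3 45 scene crop [316. 201.] side crop [443.  18.] [0.633 0.107 0.119]
2.3 163.5 scene crop [261.  85.] side crop [264.  38.] [0.65  0.225 0.119]
2.45 45 scene crop [328. 205.] side crop [442.  22.] [0.643 0.106 0.109]
2.45 163.5 scene crop [273.  89.] side crop [266.  42.] [0.66  0.223 0.109]
```

```bash
python3 -m jog '-1 390 -217 -64 0;-1 390 -217 -64 0;-1 390 -217 -64 0;-1 390 -217 -64 0;-1 390 -217 -64 0;-1 390 -217 -64 0;-1 390 -217 -64 0;-1 390 -217 -64 0.1;-1 390 -217 -64 0.2;-1 573 -669 -64 0.438;-1 573 -669 -64 0.438;-1 573 -669 -64 0.438;-1 573 -669 -64 0.438;-1 573 -669 -64 0.438;-1 573 -669 -64 0.438;-1 573 -669 -64 0.438;-1 573 -669 -64 0.438;-1 573 -669 -64 0.438;-1 573 -669 -64 0.438;-1 573 -669 -64 0.438'
python3 - <<'E'
from bench import robot, viewer
import cv2,numpy as np,json
s=robot.read_state(); f=viewer.grab_frame("wrist"); cv2.imwrite("pics/w1.png",f[:,:,::-1])
json.dump({"p":list(s["position"]),"q":list(s["ee_rot"])},open("w1.json","w"))
print(s["q"].round(3),s["position"].round(4),s["ee_rot"].round(4))
cv2.imwrite("pics/w1b.png",cv2.resize(f[:,:,::-1],(800,600),interpolation=cv2.INTER_CUBIC))
E
```

```text
t: 2.15
position: [0.5412, 0.1925, 0.301]
ee_rot: [-0.003, 0.998, -0.066, -0.001]
wrist_force: [-0.5, -0.3, 0.6]
gripper_width: 0.0005
grasp_force: 0.0
[-0.318  0.442 -0.091  1.551  0.037  1.15  -2.118] [0.5412 0.1925 0.301 ] [-0.0025  0.9978 -0.0659 -0.0011]
```

View pics/w1b.png

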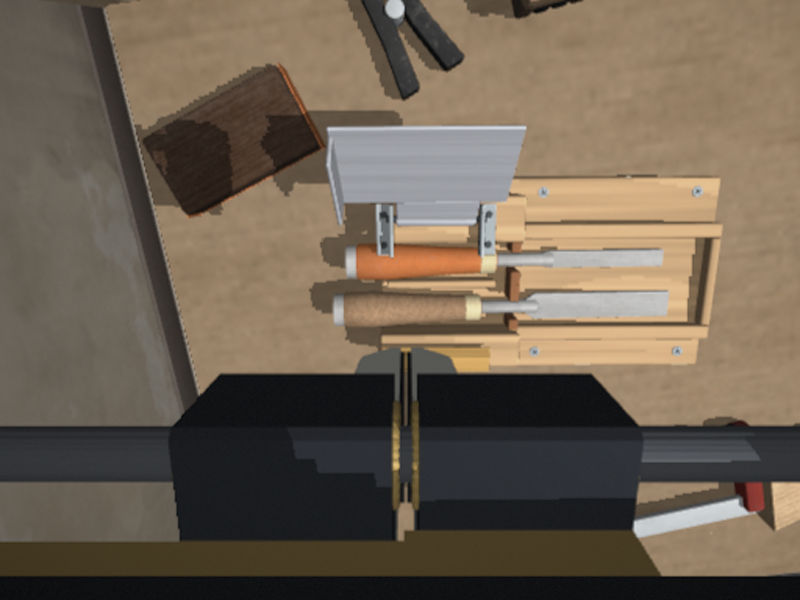

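The wrist view, enlarged by 1.5625, lines up with the rack. The butts are at (346,262) and (334,308), the flap edge runs from (327,127) to (526,127), and the ears are at u 385 and 487. The right-hand base corners are at (719,178) and (696,363).

```bash
cat >> h.py <<'E'
from scipy.spatial.transform import Rotation as Ro
def wray(p,q,uv,z):
    m=viewer.camera_model("wrist");K=np.array(m["mtx"]);T=np.array(m["T_tool_cam"])
    R=Ro.from_quat([q[1],q[2],q[3],q[0]]).as_matrix()
    c=R@T[:3,3]+p; d=R@T[:3,:3]@np.linalg.solve(K,[*uv,1]); return c+d*(z-c[2])/d[2]
E
python3 - <<'E'
from h import *
import json
j=json.load(open("w1.json"));p=np.array(j["p"]);q=j["q"]
R=lambda u,v,z:wray(p,q,(u/1.5625-.2,v/1.5625-.2),z)
a=np.radians(-8.316);O=np.array([.498,.081])
inv=lambda X:(np.array([[np.cos(a),np.sin(a)],[-np.sin(a),np.cos(a)]])@(X[:2]-O)*1e3).round(1)
for n,u,v,z in[("base-y+x",719,178,.010),("base-y-x",696,363,.010),("buttN",346,262,.026),("buttW",334,308,.026),("ferruleN end",496,262,.026),("ferruleW end",481,307,.026),
 ("stopN",513,247,.03),("stopW",510,326,.03),("ear+y",385,255,.057),("ear-y",488,255,.057),("railnear+y end",382,339,.044),("railnear",519,345,.044),("edge-y",526,127,.119),("edge+y",327,127,.119)]:
    X=R(u,v,z);print(n,inv(X),X[:2].round(4))
print("tcp rack",inv(p), "toolx yaw",np.degrees(2*np.arctan2(q[2],q[1])))
E
```

```text
base-y+x [  88.4 -134.6] [ 0.566 -0.065]
base-y-x [ -70.6 -139.8] [ 0.408  -0.0471]
buttN [ 17.9 166.1] [0.5398 0.2428]
buttW [-20.9 176.6] [0.5028 0.2588]
ferruleN end [19.7 44.4] [0.524 0.122]
ferruleW end [-18.2  54.7] [0.4879 0.1377]
stopN [32.8 32.2] [0.5351 0.1081]
stopW [-33.   30.4] [0.4697 0.1159]
ear+y [ 29.2 133.2] [0.5461 0.2085]
ear-y [30.3 56. ] [0.5361 0.132 ]
railnear+y end [-41.4 135.8] [0.4767 0.2214]
railnear [-44.7  25.1] [0.4574 0.1123]
edge-y [117.4  47.1] [0.6209 0.1106]
edge+y [115.7 165.5] [0.6364 0.228 ]
tcp rack [ 26.7 116.6] toolx yaw -7.562328779840913
```

```bash
python3 - <<'E'
from h import *
import cv2,json
j=json.load(open("w1.json"));p=np.array(j["p"]);q=j["q"]
print("bench edge",ray("scene",(190,139),0),ray("scene",(255,102),0),ray("side",(118,240),0),wray(p,q,(75,50),0),wray(p,q,(125,250),0))
for h in(-.6,-.75,-.9,-1.05):
    print(h,[x.round(2) for x in(ray("scene",(400,86),h),ray("scene",(505,40),h),ray("side",(57,180),h),ray("side",(90,300),h))])
f=cv2.imread("pics/side0.png")[100:330,0:140]; cv2.imwrite("pics/l.png",cv2.resize(f,None,fx=2.6,fy=2.6))
E
```

```text
bench edge [0.47251621 0.36551664 0.        ] [0.74502245 0.4002295  0.        ] [0.54098602 0.39397974 0.        ] [0.705335   0.40346793 0.        ] [0.43492725 0.40272809 0.        ]
-0.6 [array([ 1.71,  0.57, -0.6 ]), array([ 2.43,  0.56, -0.6 ]), array([ 1.74,  0.74, -0.6 ]), array([ 0.87,  0.6 , -0.6 ])]
-0.75 [array([ 1.82,  0.66, -0.75]), array([ 2.6 ,  0.65, -0.75]), array([ 1.96,  0.78, -0.75]), array([ 1.  ,  0.63, -0.75])]
-0.9 [array([ 1.94,  0.75, -0.9 ]), array([ 2.77,  0.74, -0.9 ]), array([ 2.19,  0.83, -0.9 ]), array([ 1.12,  0.66, -0.9 ])]
-1.05 [array([ 2.05,  0.84, -1.05]), array([ 2.94,  0.83, -1.05]), array([ 2.41,  0.88, -1.05]), array([ 1.24,  0.69, -1.05])]
```

View pics/l.png

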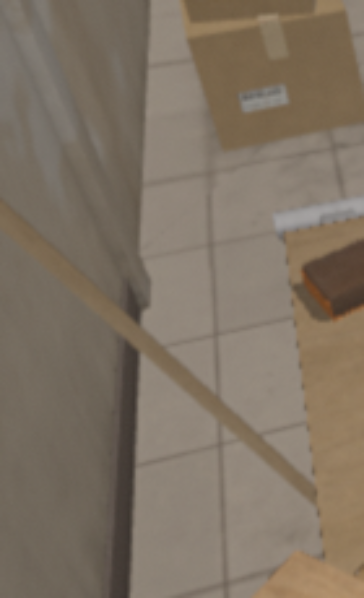

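The bench edge is at y≈0.40 with a floor gap before the wall, so the gripper has room behind the butts. Next I line up behind the wide chisel, lower and start pushing.

```bash
python3 -m jog '-1 -47 -88 0 0;-1 -47 -88 0 0;-1 -47 -88 0 0;-1 -47 -88 100 0;-1 -47 -88 200 0;-1 -47 -88 261 0;-1 -47 -88 261 0;-1 -47 -88 261 0;-1 -47 -88 261 0;-1 -47 -80 261 0;-1 -47 -76 261 0;-1 -47 -72 261 0;-1 -47 -68 261 0;-1 -47 -65 261 0;-1 -47 -62 261 0;-1 -47 -62 261 0'
python3 - <<'E'
from h import *
import cv2
f=viewer.grab_frame("wrist"); cv2.imwrite("pics/w2.png",f[:,:,::-1]); cv2.imwrite("pics/w2b.png",cv2.resize(f[:,:,::-1],(800,600)))
E
```

```text
t: 3.8
position: [0.5059, 0.2523, 0.0414]
ee_rot: [-0.0, 0.997, -0.072, 0.001]
wrist_force: [0.3, 1.1, 1.9]
gripper_width: 0.0002
grasp_force: 0.9
```

View pics/w2b.png

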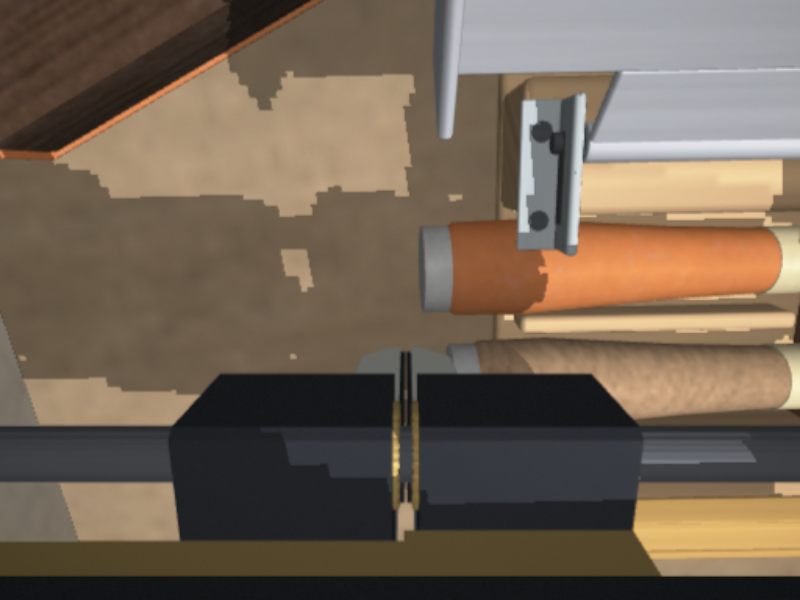

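The wide butt (cap edge at u≈449) is now ahead of the narrow one (u≈424), and its contact force is about 1 N. I'll keep pushing until the stop is felt.

```bash
python3 -m jog '-1 0 2 0 0;-1 0 4 0 0;-1 0 4 0 0' 
python3 - <<'E'
from h import *
s=robot.read_state();p,q=s["position"],s["ee_rot"]
print(p.round(4),s["wrist_force"].round(2))
f=viewer.grab_frame("wrist"); import cv2; cv2.imwrite("pics/w3.png",f[:,:,::-1])
a=np.radians(-7.3);O=np.array([.5,.081])
inv=lambda X:(np.array([[np.cos(a),np.sin(a)],[-np.sin(a),np.cos(a)]])@(X[:2]-O)*1e3).round(1)
print("tcp",inv(p))
for n,u,v,z in[("N",424,267,.026),("N hi",424,240,.032),("Wcap top",452,350,.035),("base end",500,190,.01),("ear corner +y",518,248,.057),("railend",503,85,.044)]:
  print(n,inv(wray(p,q,(u/1.5625-.2,v/1.5625-.2),z)))
# orange cap left edge row & wide: print boundary of grey along rows
g=cv2.cvtColor(f,cv2.COLOR_RGB2HSV)
for r in(170,225): print(r,[tuple(int(v) for v in g[r,c]) for c in range(262,312,3)])
E
```

```text
t: 4.15
position: [0.5051, 0.2504, 0.0409]
ee_rot: [-0.002, 0.997, -0.071, 0.001]
wrist_force: [0.6, 4.8, 1.7]
gripper_width: 0.0005
grasp_force: 2.5
[0.5051 0.2504 0.0409] [0.62 4.78 1.7 ]
tcp [-16.5 168.7]
N [ 19.6 162.4]
N hi [ 28.9 162.6]
Wcap top [ -4.7 154.3]
base end [ 42.2 136.7]
ear corner +y [ 29.8 139.8]
railend [ 69.8 142.5]
170 [(16, 80, 112), (60, 3, 73), (15, 4, 130), (30, 3, 147), (30, 2, 146), (30, 2, 144), (15, 4, 141), (30, 2, 141), (11, 149, 145), (11, 149, 145), (11, 157, 146), (11, 158, 147), (11, 157, 145), (11, 156, 144), (11, 158, 142), (11, 157, 143), (11, 158, 144)]
225 [(19, 44, 64), (36, 13, 102), (36, 12, 103), (30, 10, 102), (36, 13, 102), (23, 20, 102), (17, 62, 103), (16, 86, 107), (30, 4, 72), (45, 6, 90), (0, 0, 99), (30, 3, 102), (30, 2, 103), (0, 3, 102), (18, 13, 101), (15, 93, 90), (14, 88, 99)]
```

Home is felt on the wide chisel, with force up to 4.8 N and the tip no longer advancing. Next is the narrow one.

```bash
python3 -m jog '-1 0 -20 0 0;-1 0 -20 0 0;-1 34 -20 0 0;-1 34 -20 0 0;-1 34 -14 0 0;-1 34 -10 0 0;-1 34 -7 0 0;-1 34 -4 0 0;-1 34 -2 0 0;-1 34 -1 0 0;-1 34 0 0 0;-1 34 0 0 0'
python3 - <<'E'
from h import *
s=robot.read_state();p=s["position"]
a=np.radians(-7.3);O=np.array([.5,.081])
print((np.array([[np.cos(a),np.sin(a)],[-np.sin(a),np.cos(a)]])@(p[:2]-O)*1e3).round(1),s["wrist_force"].round(1))
E
```

```text
t: 5.4
position: [0.5384, 0.2463, 0.0409]
ee_rot: [-0.002, 0.997, -0.071, 0.0]
wrist_force: [0.3, 4.7, -2.3]
gripper_width: 0.0005
grasp_force: 2.7
[ 17.  168.8] [ 0.3  4.7 -2.3]
```

```bash
python3 -m jog '-1 0 -20 0 0;-1 -10 -20 0 0;-1 -10 -20 -100 0;-1 -10 -20 -200 0;-1 -10 -20 -260 0;-1 -10 -20 -260 0;-1 -10 -20 -260 0;-1 10 55 -260 0.017;-1 10 55 -260 0.017;-1 10 55 -260 0.017;-1 10 55 -260 0.017;-1 10 55 -260 0.017'
python3 - <<'E'
from h import *
import cv2,json
s=robot.read_state();p,q=s["position"],s["ee_rot"]; f=viewer.grab_frame("wrist"); cv2.imwrite("pics/w4.png",f[:,:,::-1]); cv2.imwrite("pics/w4b.png",cv2.resize(f[:,:,::-1],(800,600),interpolation=cv2.INTER_CUBIC))
json.dump({"p":list(p),"q":list(q)},open("w4.json","w"))
a=np.radians(-7.3);O=np.array([.5,.081])
print((np.array([[np.cos(a),np.sin(a)],[-np.sin(a),np.cos(a)]])@(p[:2]-O)*1e3).round(1),np.degrees(2*np.arctan2(q[2],q[1])))
E
```

```text
t: 6.6
position: [0.5392, 0.1885, 0.3001]
ee_rot: [0.0, 0.997, -0.08, -0.001]
wrist_force: [-0.4, 0.3, -0.3]
gripper_width: 0.0003
grasp_force: 0.0
[ 25.2 111.6] -9.127304429518974
```

View pics/w4b.png

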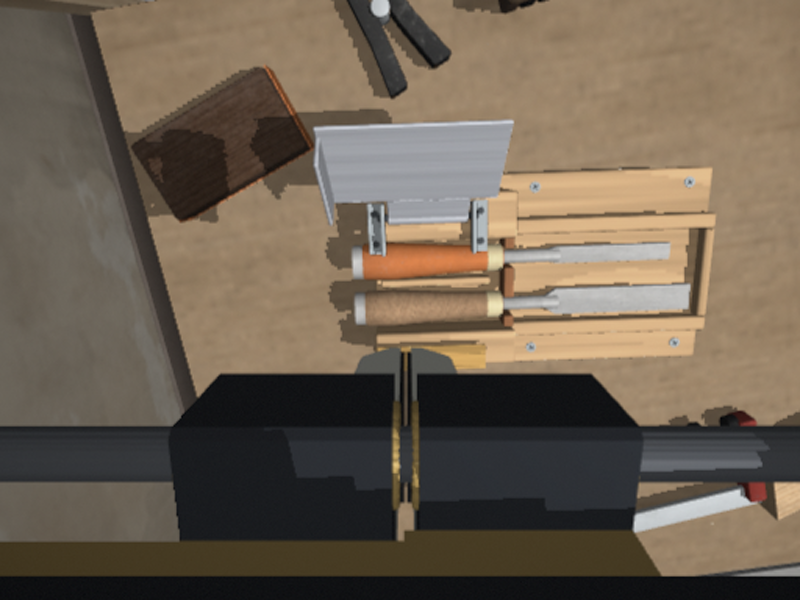

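Both handles now sit against the stop, with the caps aligned at u≈355. I move behind the flap, square up and descend to edge height.

```bash
python3 -m jog '-1 125 22 0 -0.031;-1 125 22 0 -0.031;-1 125 22 0 -0.031;-1 125 22 100 -0.031;-1 125 22 176 -0.031;-1 125 22 176 -0.031;-1 125 22 176 -0.031;-1 125 22 176 -0.031;-1 125 22 176 -0.031'
python3 - <<'E'
from h import *
import json
s=robot.read_state();p,q=s["position"],s["ee_rot"]
a=np.radians(-7.3);O=np.array([.5,.081])
inv=lambda X:(np.array([[np.cos(a),np.sin(a)],[-np.sin(a),np.cos(a)]])@(X[:2]-O)*1e3).round(1)
print(inv(p),p.round(4),"tip",p[2]-robot.nose_length,np.degrees(2*np.arctan2(q[2],q[1])))
j=json.load(open("w4.json"));
for n,u,v,z in[("e-y",514,121,.121),("e+y",315,128,.121),("N",352,262,.026),("W",355,308,.026),("ear",378,254,.057),("ear2",482,252,.057),("base",712,168,.01),("base",692,355,.01)]: print(n,inv(wray(np.array(j["p"]),j["q"],(u/1.5625-.2,v/1.5625-.2),z)))
E
```

```text
t: 7.55
position: [0.6604, 0.1471, 0.1249]
ee_rot: [-0.0, 0.998, -0.064, 0.0]
wrist_force: [-0.2, 0.7, 0.1]
gripper_width: 0.0004
grasp_force: 0.0
[150.7  86. ] [0.6604 0.1471 0.1249] tip 0.10585918772899476 -7.366035066550049
e-y [116.2  44.9]
e+y [115.9 162.2]
N [ 18.9 155.1]
W [-19.8 154.8]
ear [ 29.6 132. ]
ear2 [28.7 54.2]
base [  83.7 -137.3]
base [ -75.9 -137.5]
```

```bash
python3 -m jog '-1 -21 0 0 0;-1 -30 0 -4 0;-1 -39 0 -9 0;-1 -48 0 -14 0;-1 -59 0 -18 0;-1 -70 0 -22 0;-1 -79 0 -24 0;-1 -88 0 -25 0;-1 -99 0 -25 0;-1 -111 0 -25 0;-1 -123 0 -21 0;-1 -135 0 -15 0;-1 -144 0 -9 0;-1 -152 0 -1 0;-1 -159 0 7 0;-1 -165 0 16 0;-1 -165 0 16 0'
python3 - <<'E'
from h import *
import cv2
f=viewer.grab_frame("side")[130:280,110:310]; cv2.imwrite("pics/s5.png",cv2.resize(f[:,:,::-1],None,fx=3.5,fy=3.5,interpolation=cv2.INTER_CUBIC))
p=robot.read_state()["position"];a=np.radians(-7.3);O=np.array([.5,.081])
print((np.array([[np.cos(a),np.sin(a)],[-np.sin(a),np.cos(a)]])@(p[:2]-O)*1e3).round(1),p[2]-robot.nose_length)
E
```

```text
t: 9.25
position: [0.4946, 0.1671, 0.1071]
ee_rot: [0.001, 0.998, -0.065, -0.002]
wrist_force: [-0.5, 0.7, -0.2]
gripper_width: 0.0005
grasp_force: 0.0
[-15.2  84.9] 0.08879910319956152
```

View pics/s5.png

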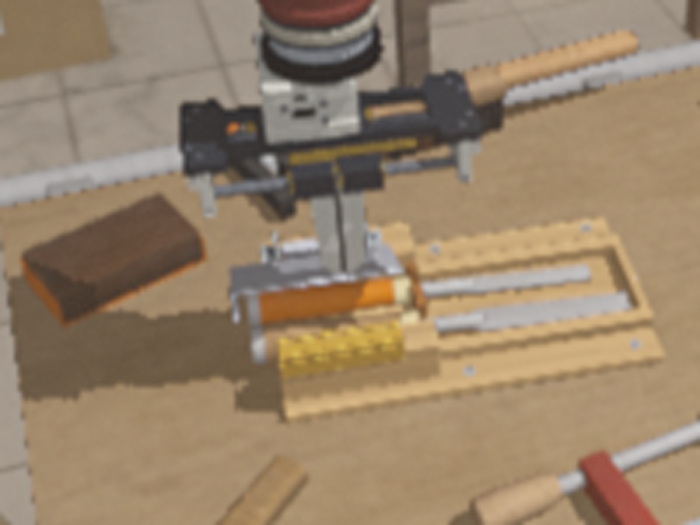

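The side view shows the flap following the finger, about 0.5 rad above flat. I carry on down to flat.

```bash
python3 -m jog '-1 -3 0 8 0;-1 -5 0 15 0;-1 -7 0 22 0;-1 -8 0 28 0;-1 -9 0 35 0;-1 -9 0 40 0;-1 -9 0 42 0;-1 -9 0 43 0;-1 -9 0 43 0'
```

```text
t: 10.2
position: [0.4873, 0.1683, 0.0658]
ee_rot: [0.0, 0.998, -0.065, -0.0]
wrist_force: [-1.6, -0.4, 2.0]
gripper_width: 0.0004
grasp_force: 0.7
```

```bash
python3 -m jog '-1 0 0 2 0;-1 0 0 3 0;-1 0 0 3 0'
```

```text
t: 10.5
position: [0.4876, 0.1684, 0.0638]
ee_rot: [-0.0, 0.998, -0.065, 0.0]
wrist_force: [-3.4, -2.0, 9.1]
gripper_width: 0.0009
grasp_force: 4.9
```

```bash
python3 -m jog '-1 0 0 -30 0;-1 0 0 -60 0;-1 33 -8 -60 0;-1 33 -8 -60 0;-1 33 -8 -60 0'
python3 - <<'E'
from h import *
import cv2,json
s=robot.read_state();p,q=s["position"],s["ee_rot"];f=viewer.grab_frame("wrist"); cv2.imwrite("pics/w6b.png",cv2.resize(f[:,:,::-1],(800,600),interpolation=cv2.INTER_CUBIC))
json.dump({"p":list(p),"q":list(q)},open("w6.json","w"))
a=np.radians(-7.3);O=np.array([.5,.081])
print((np.array([[np.cos(a),np.sin(a)],[-np.sin(a),np.cos(a)]])@(p[:2]-O)*1e3).round(1),p[2]-robot.nose_length)
E
```

```text
t: 11.0
position: [0.5217, 0.1718, 0.1225]
ee_rot: [-0.0, 0.998, -0.065, 0.0]
wrist_force: [0.3, -0.8, -1.2]
gripper_width: 0.0006
grasp_force: 0.0
[10.  92.8] 0.10353013184488848
```

View pics/w6b.png

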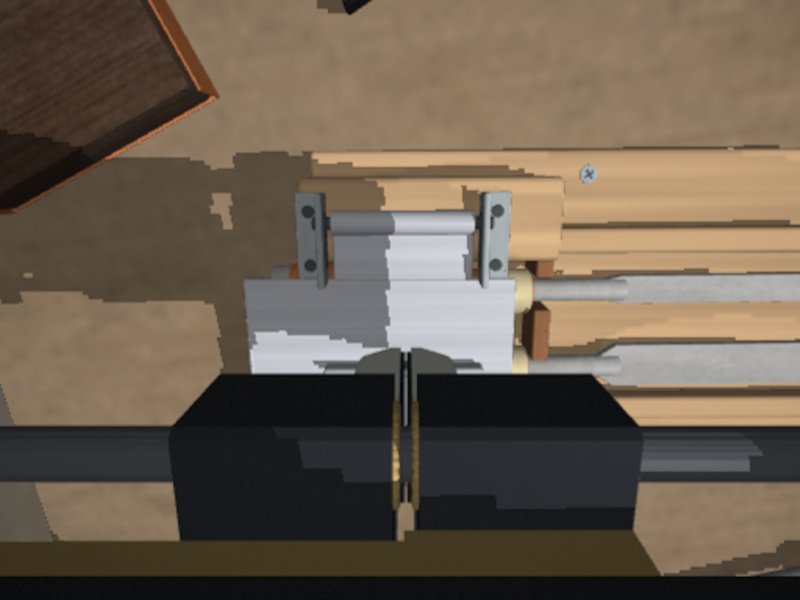

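The flap lies flat, with the rib showing beside the fingertips at v≈367 and the hinge barrel at v≈222. I check the rib's x before going down behind it.

```bash
python3 - <<'E'
from h import *
import json
j=json.load(open("w6.json"));p=np.array(j["p"]);q=j["q"];a=np.radians(-7.3);O=np.array([.5,.081])
inv=lambda X:(np.array([[np.cos(a),np.sin(a)],[-np.sin(a),np.cos(a)]])@(X[:2]-O)*1e3).round(1)
for n,u,v,z in[("rib +x top edge",335,363,.056),("rib +x",480,363,.056),("hinge",400,222,.05),("flap corner",246,281,.047),("flap c -y",515,281,.047),("ear tips",322,285,.057),("ear tip",487,284,.057)]:
  print(n,inv(wray(p,q,(u/1.5625-.2,v/1.5625-.2),z)))
E
```

```text
rib +x top edge [ -5.1 123.3]
rib +x [-5.3 60.7]
hinge [54.6 95. ]
flap corner [ 29.2 161.7]
flap c -y [28.9 45.5]
ear tips [ 29.5 127.3]
ear tip [29.8 59.1]
```

```bash
python3 -m jog '-1 0 0 40 0;-1 0 0 52 0;-1 0 0 52 0;-1 -4 0 52 0;-1 -8 0 52 0;-1 -11 0 52 0;-1 -14 0 52 0;-1 -17 0 52 0;-1 -20 0 52 0;-1 -22 0 52 0;-1 -24 0 52 0;-1 -24 0 52 0'
python3 - <<'E'
from h import *
p=robot.read_state()["position"];a=np.radians(-7.3);O=np.array([.5,.081])
print((np.array([[np.cos(a),np.sin(a)],[-np.sin(a),np.cos(a)]])@(p[:2]-O)*1e3).round(1),p[2]-robot.nose_length)
E
```

```text
t: 12.25
position: [0.4978, 0.1754, 0.071]
ee_rot: [-0.0, 0.998, -0.065, 0.0]
wrist_force: [3.2, -0.5, 2.1]
gripper_width: 0.0007
grasp_force: 1.4
[-14.2  93.4] 0.05201759709403775
```

Contact is steady at about 3 N, so I continue to the end stop.

```bash
python3 -m jog '-1 -2 0 0 0;-1 -4 0 0 0;-1 -4 0 0 0'; python3 -m jog '-1 -2 0 0 0;-1 -4 0 0 0;-1 -4 0 0 0'
```

```text
t: 12.55
position: [0.4975, 0.1755, 0.0713]
ee_rot: [-0.001, 0.998, -0.066, 0.004]
wrist_force: [9.1, -0.6, -0.5]
gripper_width: 0.0005
grasp_force: 4.0
t: 12.85
position: [0.4973, 0.1756, 0.0718]
ee_rot: [-0.002, 0.998, -0.066, 0.008]
wrist_force: [12.3, -1.6, -2.9]
gripper_width: 0.0003
grasp_force: 6.4
```

Motion has stopped under rising force. I back off and measure the hinge and rib from above.

```bash
python3 -m jog '-1 8 0 0 0;-1 18 0 0 0;-1 18 0 -40 0;-1 32 0 -60 0;-1 32 0 -60 0;-1 32 0 -60 0'
python3 - <<'E'
from h import *
import cv2,json
s=robot.read_state();p,q=s["position"],s["ee_rot"];f=viewer.grab_frame("wrist"); cv2.imwrite("pics/w7b.png",cv2.resize(f[:,:,::-1],(800,600),interpolation=cv2.INTER_CUBIC))
json.dump({"p":list(p),"q":list(q)},open("w7.json","w"));print(p.round(4))
E
```

```text
t: 13.45
position: [0.5198, 0.1719, 0.1298]
ee_rot: [0.0, 0.998, -0.065, -0.002]
wrist_force: [-0.6, 0.4, -0.6]
gripper_width: 0.0005
grasp_force: 0.0
[0.5198 0.1719 0.1298]
```

View pics/w7b.png

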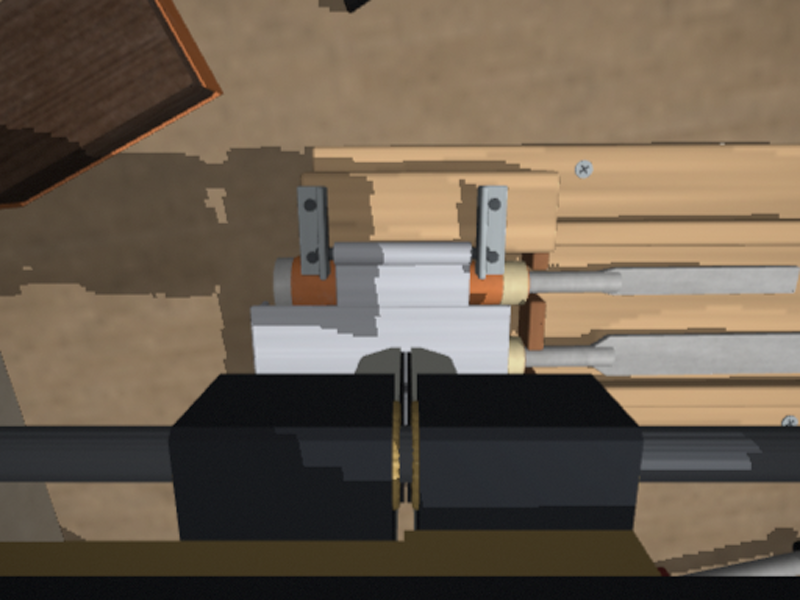

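The hinge barrel has moved to v≈253 and the flap's back corners to v≈306. Casting both onto the rack gives the slide.

```bash
python3 - <<'E'
from h import *
import json
a=np.radians(-7.3);O=np.array([.5,.081])
inv=lambda X:(np.array([[np.cos(a),np.sin(a)],[-np.sin(a),np.cos(a)]])@(X[:2]-O)*1e3).round(1)
for f,L in(("w6",[("hinge",400,222,.05),("corner",246,281,.047),("c-y",515,281,.047),("ear",322,285,.057),("ear2",487,284,.057)]),("w7",[("hinge",400,253,.05),("corner",252,306,.047),("c-y",511,307,.047),("ear",325,276,.057),("ear2",484,276,.057)])):
  j=json.load(open(f+".json"));p=np.array(j["p"]);q=j["q"]
  for n,u,v,z in L: print(f,n,inv(wray(p,q,(u/1.5625-.2,v/1.5625-.2),z)))
E
```

```text
w6 hinge [54.6 95. ]
w6 corner [ 29.2 161.7]
w6 c-y [28.9 45.5]
w6 ear [ 29.5 127.3]
w6 ear2 [29.8 59.1]
w7 hinge [38.3 94.9]
w7 corner [ 13.8 161.8]
w7 c-y [13.1 44.9]
w7 ear [ 29.6 126.8]
w7 ear2 [29.4 59.1]
```

The slide reads about 16 to 18 mm with the stop felt. One firmer push will make sure it is fully home.

```bash
python3 -m jog '-1 -8 0 40 0;-1 -8 0 61 0;-1 -8 0 61 0;-1 -16 0 61 0;-1 -22 0 61 0;-1 -26 0 61 0;-1 -30 0 61 0;-1 -33 0 61 0;-1 -36 0 61 0;-1 -36 0 61 0'; python3 -m jog '-1 8 0 0 0;-1 20 0 0 0;-1 24 0 -40 0;-1 34 0 -100 0;-1 34 0 -150 0;-1 34 0 -150 0;-1 34 0 -150 0'
python3 - <<'E'
from h import *
import cv2
f=viewer.grab_frame("side")[150:270,150:310]; cv2.imwrite("pics/s8.png",cv2.resize(f[:,:,::-1],None,fx=5,fy=5,interpolation=cv2.INTER_CUBIC))
f=viewer.grab_frame("scene")[105:250,190:300]; cv2.imwrite("pics/c8.png",cv2.resize(f[:,:,::-1],None,fx=4,fy=4,interpolation=cv2.INTER_CUBIC))
E
```

```text
t: 14.5
position: [0.4974, 0.1752, 0.0717]
ee_rot: [-0.002, 0.998, -0.067, 0.012]
wrist_force: [16.2, -4.3, -7.6]
gripper_width: 0.0006
grasp_force: 8.3
t: 15.2
position: [0.5197, 0.173, 0.2216]
ee_rot: [-0.001, 0.998, -0.065, 0.001]
wrist_force: [-0.4, -0.8, -0.4]
gripper_width: 0.0003
grasp_force: 0.0
```

View pics/s8.png

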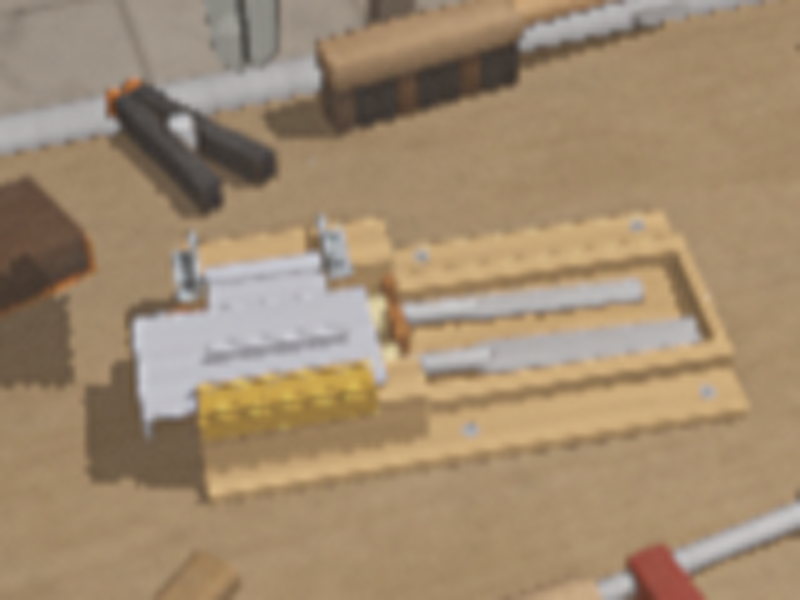

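The flap lies flat with its edge under the lip. At 16 N it went no further than before, so it is on its end stop. The handles are in place and the arm is clear, so I hand in.

```bash
python3 -c "
from bench import workorder
print(workorder.close_job())"
```

```text
the job is handed in; nothing more can be done
None
```

I handed the job in after about 15 s: both chisels are home against the stop, and the keeper flap is flat with its edge under the lip and slid to its end stop (about 16–18 mm by camera); no verdict came back.

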